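Seat the hinge pin, unlatch the sagging bolt and hold the sample pen ajar

ROBOT

A 7-joint arm with a two-finger parallel gripper is mounted at the origin on a cart in front of the work surface, level with it; the furniture and walls round the work are solid. World frame = base frame: x ahead of the robot, y to its left, z up, the work surface at z = 0. Lengths are in m, angles in rad, forces in N, time in s.
With the tool pointing down it reaches from about 0.425 to 0.825 m from the base axis. Payload 3.6 kg.
Tool frame: the origin (TCP) lies at the very end of the fingers, on their centre line; the grasp point (between the pads) lies 19 mm behind it; z points along the fingers, y is the direction in which the jaws open and shut (so a half turn about z gives the same grasp; the last joint's range is limited). The gripper opens to 93 mm and grips with 3 to 60 N. Pads are 15 mm wide; open, the fingers measure 128 mm over their backs; the gripper's body (75 mm by 188 mm) begins 65 mm behind the grasp point.
Start: joints at [-1.282, 0.615, -0.013, 1.423, 0.008, 1.103, -0.04], TCP at [0.201, 0.618, 0.219] pointing down, gripper open.
Joint ranges: [-3.12, 3.12], [-0.3, 2.06], [-1.34, 1.32], [0.26, 2.42], [-1.36, 4.5], [0.01, 1.98], [-2.84, 2.84]. Speed limits (rad/s): [2.79, 2.79, 3.14, 3.14, 3.14, 3.14, 3.14].

INTERFACE

Orientations are given as a rotation vector (axis times angle).
In Python, from station import arm gives the robot as it stands.
- The arm moves only by the tool servo_tool, never from a script. Its argument "moves" is a list that holds one entry, the list of rows, each a list of 6 numbers: the shift along the world's x, y, z in m, then the turn, a rotation vector about the world's x, y, z in rad. A call has 1 to 8 rows; each row is the pose to reach, as a shift and turn from the pose measured when the call began; what a row does not reach only later rows make up. A row lasts 1/10 s, in which the tool goes at most 50 mm and 8.59 degrees, less where a joint would pass 70% of its speed; a pose out of reach is approached as far as the arm can. A call with a gripper value outside its range is refused whole. "claw" is the closure, from 0 (fully open) to 1 (shut), set as the call begins (left out, the last holds). The fingers move at their own pace and stop on an object; "squeeze" is the grip in N (left out, the last holds). Time passes only in rows, so rows that repeat a pose let the fingers close. It gives the time, the measured TCP pose, the force and the opening at its end, in the units of the state.
- arm.sense(): the state, without advancing time (a new reading comes with each control period).
- arm.get_image(name): name is "side" or "top"; returns a dict with "img" (480x640x3 uint8, blue, green, red), "K" (3x3 intrinsics, pixels), "eye" and "orientation" of the camera in the world. Camera axes: x right, y down, z forward; pixel columns grow to the right and rows downward; lengths in m; the calibration is good to about 2 mm. A picture is of the moment at which its call begins. There is no depth.
- arm.sign_off(): hands the job in, once; it reports no verdict.
The state is a dict: "time": time; "joints": joint angles; "qvel": joint speeds; "tau": joint torques, N m; "eef_pos": TCP position; "tool_rot": TCP orientation; "force": force on the tool from outside, world axes, zero at the start; "moment": the same for the moment, N m; "opening": finger opening in m.
Only numpy, scipy, OpenCV 4.12 (cv2) and the standard library are available. Lean on these libraries where they do the work, as an engineer would, in place of code of your own. Each camera call takes 0.05 s, during which the arm holds its last target.

TASK

Ready the clear-walled sample pen for a colleague to reach in: first push the brass hinge pin that has crept up all the way home, until its head sits on the lug. Then take the red-topped knob of the sagging barrel bolt, lift it so that the bolt's nose clears the keeper's bent-up lip while you draw the bolt well back towards the hinge, without forcing it against the lip. Pull the self-closing gate towards the robot to about 20 degrees open and finish while still holding it there. Leave the beaker, the jar and the vial in the pen where they stand.

Things in the scene. Friction and masses are not known exactly. Their poses are not given: they have to be found in the camera images.
- pen: Fixed sample pen on the cabinet top: grey base 205 x 270 mm, 6 mm thick, aluminium posts, clear walls 120 mm high, a gate in its front. Origin on the cabinet top, midway along the gate's line; x points into the pen (the gate opens to -x, towards the robot), y points from the hinge post towards the latch post, z up.
- gate: The pen's gate, aluminium frame with clear panel, 10 mm thick, top edge 125 mm above the cabinet top. Origin on the hinge axis at the height of the cabinet top; y runs along the gate from the hinge to its free end at 195 mm; -x is its front, which carries the barrel bolt.
- gate_swing (a joint): Gate angle (rad), 0 shut, up to 1.2; opening turns the gate counter-clockwise seen from above, its free end coming out to the pen's -x. A spring always pulls it shut with 0.3 Nm when shut, 0.5 Nm at 0.4 rad (about 4 N at the drawn-back knob).
- gate_hinge (a point): Point on the gate's vertical hinge axis, on top of the fork's upper lug, 135 mm above the cabinet top (pen frame x 0, y -110 mm). The hinge pin's head rests here when it is home.
- pin_slide (a joint): How far the hinge pin has been pushed down (m): 0 is 30 mm proud, 0.030 is fully home. It starts somewhere between 0 and 0.012, stays where it is left and needs about 5 N to move.
- pin_head_top (a point): Middle of the top of the hinge pin's round brass head (18 mm wide, 6 mm thick, pin 8 mm thick, upright). When home this point is 141 mm above the cabinet top.
- bolt_knob (a point): Grip point on the upright round steel stem (12 mm thick) of the barrel bolt, 46 mm above the bolt's rod, 160 mm above the cabinet top at rest, 162 mm from the hinge axis along the gate. A red cap, 20 mm wide, spans 18 to 30 mm above it. It moves with bolt and gate. The gate's top edge is 35 mm lower; a steel staple 24 mm away towards the latch has its top 19 mm lower.
- bolt_slide (a joint): How far the bolt is drawn back along the gate towards the hinge (m): 0 fully shot into the keeper, 0.042 fully back. The nose is clear of the keeper from about 0.024. Friction about 1.5 N.
- bolt_tilt (a joint): How far the bolt is lifted about its rear bracket (rad), 102 mm behind the stem: 0 at rest, nose sagging by its weight (about 1.3 N at the stem), 0.17 at most. The nose clears the lip from about 0.08 (stem lifted 8 mm); lifting the stem 11 to 13 mm is right. Unlifted, the rough lip stops the bolt after 2 mm and it jams.
- keeper_lip (a point): Top of the keeper's bent-up lip, fixed on the front of the latch post, 104 mm above the cabinet top; the bolt's nose, 24 mm deep, hangs behind it.
- beaker: Clear glass beaker, 55 mm wide, 66 mm high, standing in the pen; origin at its underside. Leave alone.
- jar: White jar with grey lid, 58 mm wide, 50 mm high, standing in the pen; origin at its underside. Leave alone.
- vial: Clear vial with blue cap, 27 mm wide, 95 mm high, standing in the pen; origin at its underside. Leave alone.

How it is judged:
By the outcome, as a careful person would: the job done as asked, in the order asked, and still so for the second after the job is handed in, while the arm keeps its last pose, push and grip.
It also fails if it takes over 48 s, if anything falls off the work surface, if the arm or the gripper's body presses on something with over 40 N, if the wrist force passes 120 N, or if a joint passes its speed limit or range.

## Working session

There is one attempt and no reset: what is moved stays moved. The work goes in short steps, Python scripts to look and compute and a tool call to move; the robot and the scene stay as the last step left them, time stands still between calls to the robot, and variables do not carry over. Pictures are saved under pics/ and viewed, and the job is handed in when it is done.

Besides the shell and the picture viewer there is one more tool, called after ">>>" by a JSON object that holds its "api" and its "payload", one argument or row to a line. servo_tool: Moves the arm, as the interface text tells. Its arguments: {"type":"object","properties":{"moves":{"type":"array"},"claw":{"type":"number"},"squeeze":{"type":"number"}},"required":["moves"]}

```bash
mkdir -p pics; ls
python3 - <<'E'
from station import arm
import cv2
s=arm.sense()
print(s)
for n in("side","top"):
    d=arm.get_image(n); cv2.imwrite(f"pics/{n}0.png",d["img"]); print(n,d["K"],d["eye"],d["orientation"])
E
```

```text
pics
{'time': 0.0, 'joints': array([-1.28248911,  0.61587524, -0.01264599,  1.42490169,  0.00810859,
        1.10342164, -0.04039749]), 'qvel': array([ 0.00042388, -0.00045094,  0.00076264, -0.00076418, -0.00237795,
        0.00116513,  0.00102635]), 'tau': array([-8.75874434e-05, -4.58930790e+01,  2.09384216e-01, -1.65747535e+01,
       -6.09600591e-02,  2.04522087e-02,  2.40670333e-04]), 'eef_pos': array([0.20099144, 0.61729912, 0.21750874]), 'tool_rot': array([-0.49224905, -3.102408  ,  0.00397113]), 'force': array([0.21303667, 0.30083555, 0.36906796]), 'moment': array([ 0.02789803,  0.01500385, -0.01837305]), 'opening': 0.09294318056061686}
side [[526.61920923   0.         327.95681609]
 [  0.         526.61920923 230.76573158]
 [  0.           0.           1.        ]] [0.423317   0.68153965 0.68891811] [-0.40465242  2.68839364 -1.32028289]
top [[598.11608838   0.         326.08721023]
 [  0.         598.11608838 254.54409866]
 [  0.           0.           1.        ]] [4.76262863e-01 2.18847023e-04 9.68484042e-01] [-2.1046166   2.13551061 -0.19973139]
```

View pics/side0.png

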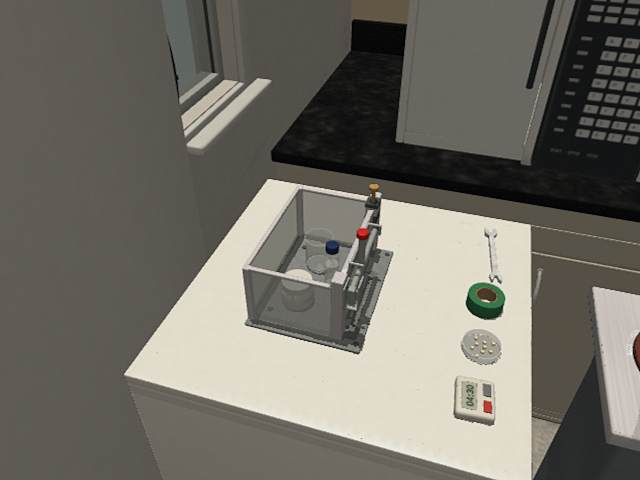

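View pics/top0.png

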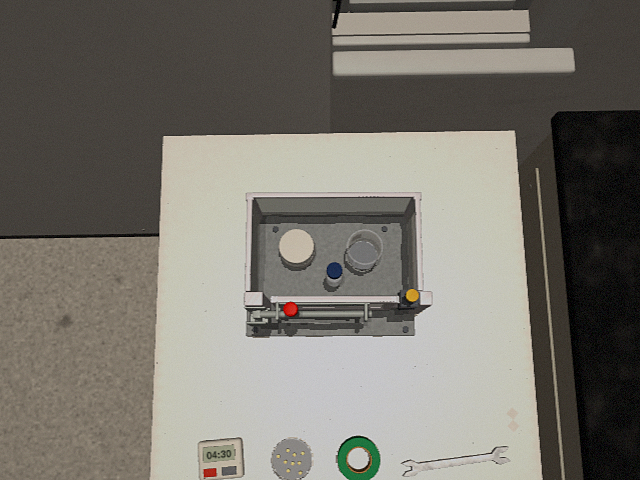

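The side view shows the pin head (gold) near (374,187) and the red cap near (362,233). In the top view they are near (412,296) and (290,309). I'll enlarge both.

Run:
```python
import cv2
a=cv2.imread("pics/side0.png")[170:360,235:405]; b=cv2.imread("pics/top0.png")[185:345,235:440]
cv2.imwrite("pics/side0c.png",cv2.resize(a,None,fx=3.15,fy=3.15,interpolation=cv2.INTER_CUBIC))
cv2.imwrite("pics/top0c.png",cv2.resize(b,None,fx=3.7,fy=3.7,interpolation=cv2.INTER_CUBIC))
# colour centroids
import numpy as np
for n in("side","top"):
    im=cv2.imread(f"pics/{n}0.png"); h=cv2.cvtColor(im,cv2.COLOR_BGR2HSV)
    for nm,lo,hi in(("red",(0,200,90),(6,255,255)),("gold",(15,130,80),(30,255,255))):
        m=cv2.inRange(h,lo,hi); m[380:]=0;m[:170]=0;m[:,430:]=0;m[:,:230]=0
        k,l,st,c=cv2.connectedComponentsWithStats(m)
        print(n,nm,[(st[i].tolist(),c[i].round(1).tolist()) for i in range(1,k) if st[i][4]>8])
```

```text
side red [([357, 229, 11, 8, 66], [362.3, 232.0])]
side gold [([369, 184, 10, 7, 46], [373.6, 186.5])]
top red [([283, 302, 15, 14, 160], [290.0, 308.6])]
top gold [([405, 289, 14, 13, 138], [411.7, 294.9])]
```

View pics/side0c.png

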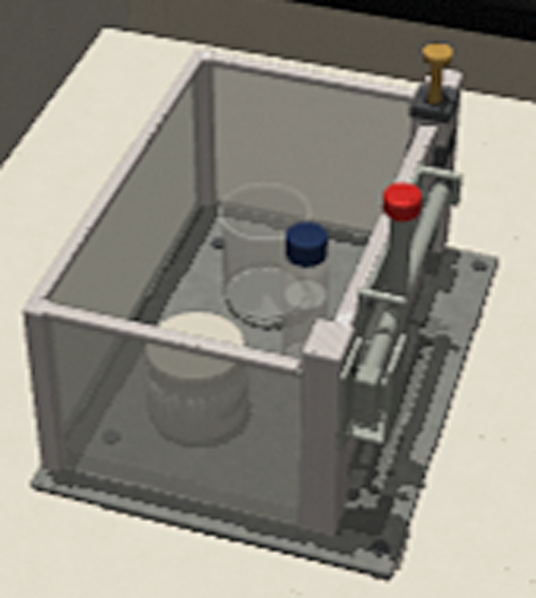

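View pics/top0c.png

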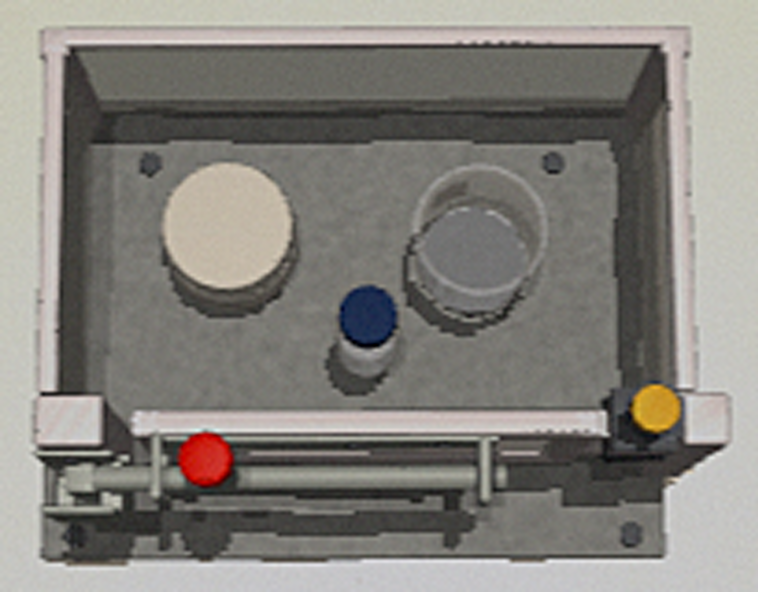

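```bash
cat > h.py <<'E'
import numpy as np, cv2
from scipy.spatial.transform import Rotation as R
C={"side":(np.array([[526.61920923,0,327.95681609],[0,526.61920923,230.76573158],[0,0,1]]),[0.423317,0.68153965,0.68891811],[-0.40465242,2.68839364,-1.32028289]),
"top":(np.array([[598.11608838,0,326.08721023],[0,598.11608838,254.54409866],[0,0,1]]),[4.76262863e-01,2.18847023e-04,9.68484042e-01],[-2.1046166,2.13551061,-0.19973139])}
def P(n):
    K,e,o=C[n]; r=R.from_rotvec(o).as_matrix().T
    return K@np.c_[r,-r@np.array(e)]
def tri(s,t):
    X=cv2.triangulatePoints(P("side"),P("top"),np.array(s,float).reshape(2,1),np.array(t,float).reshape(2,1)).ravel()
    return X[:3]/X[3]
def proj(n,X):
    p=P(n)@np.r_[X,1]; return p[:2]/p[2]
def onz(n,uv,z):
    K,e,o=C[n]; d=R.from_rotvec(o).as_matrix()@np.linalg.inv(K)@np.r_[uv,1]; e=np.array(e)
    return e+d*(z-e[2])/d[2]
E
python3 - <<'E'
from h import *
pt=tri((374,186.2),(412.3,295.5)); rt=tri((362.6,231.9),(290.7,309.1))
for n,X in(("pin",pt),("red",rt)):
    print(n,X.round(4),proj("side",X),proj("top",X))
print("red on z=.190",onz("side",(362.6,231.9),.190),onz("top",(290.7,309.1),.190))
print("pin z=.165",onz("top",(412.3,295.5),.165),onz("side",(374,186.2),.165))
# pen corners: base front corners top view at z=.006
a,b=[onz("top",(235+x/3.7,185+y/3.7),.006) for x,y in((42,558),(664,557))]
print(a,b)
# back rail corners at z=.12
for x,y in((40,30),(690,30)): print(onz("top",(235+x/3.7,185+y/3.7),.12))
from scipy.spatial.transform import Rotation as R
print(R.from_rotvec([-0.49224905,-3.102408,0.004]).as_matrix())
E
```

```text
pin [ 0.5719 -0.1137  0.169 ] [373.35950364 186.07107423] [412.38937626 296.17654186]
red [0.5541 0.0484 0.1885] [361.92224574 231.76214141] [290.78418309 309.72944315]
red on z=.190 [0.55264431 0.05035418 0.19      ] [0.55479261 0.04843867 0.19      ]
pin z=.165 [ 0.57328928 -0.11419015  0.165     ] [ 0.57182317 -0.11976416  0.165     ]
[0.53166871 0.13083727 0.006     ] [ 0.52822918 -0.13761115  0.006     ]
[0.7340408  0.11848024 0.12      ]
[ 0.73004742 -0.14040546  0.12      ]
[[-9.50886173e-01  3.09539814e-01 -7.67548923e-04]
 [ 3.09540764e-01  9.50883000e-01 -2.45685336e-03]
 [-3.06447104e-05 -2.57377557e-03 -9.99996687e-01]]
```

>>> {"api": "servo_tool", "payload": {
  "moves": [
    [[0.02,-0.04,0.008,0,0,-0.08],[0.04,-0.08,0.016,0,0,-0.16],[0.06,-0.12,0.024,0,0,-0.24],[0.08,-0.16,0.03,0,0,-0.32],[0.1,-0.2,0.03,0,0,-0.4],[0.12,-0.24,0.03,0,0,-0.48],[0.14,-0.28,0.03,0,0,-0.56],[0.16,-0.32,0.03,0,0,-0.64]]
  ],
  "claw": 1,
  "squeeze": 10
}}

```text
time: 0.9
eef_pos: [0.3613, 0.2955, 0.2475]
tool_rot: [-1.447, -2.787, 0.004]
force: [0.5, 0.1, 0.4]
opening: 0.0334
```

>>> {"api": "servo_tool", "payload": {
  "moves": [
    [[0.023,-0.045,0,0,0,-0.08],[0.046,-0.09,0,0,0,-0.16],[0.069,-0.135,0,0,0,-0.24],[0.092,-0.18,0,0,0,-0.32],[0.115,-0.225,0,0,0,-0.4],[0.138,-0.27,0,0,0,-0.48],[0.161,-0.315,0,0,0,-0.56],[0.184,-0.36,0,0,0,-0.625]]
  ]
}}

```text
time: 1.7
eef_pos: [0.543, -0.0606, 0.2472]
tool_rot: [-2.236, -2.203, 0.003]
force: [0.4, 0.2, -0.3]
opening: 0.0005
```

>>> {"api": "servo_tool", "payload": {
  "moves": [
    [[0.015,-0.025,-0.01,0,0,0],[0.027,-0.049,-0.03,0,0,0],[0.027,-0.05,-0.045,0,0,0],[0.027,-0.05,-0.05,0,0,0],[0.027,-0.05,-0.05,0,0,0]]
  ]
}}

```text
time: 2.2
eef_pos: [0.5693, -0.1097, 0.1962]
tool_rot: [-2.233, -2.203, 0.005]
force: [-0.1, 0.5, 0.4]
opening: 0.0007
```

Run:
```python
from station import arm
import cv2
s=arm.sense();print(s["eef_pos"],s["joints"])
from h import *
for n,b in(("side",(150,250,300,440)),("top",(240,360,340,480))):
    d=arm.get_image(n); print(n,proj(n,s["eef_pos"]))
    cv2.imwrite(f"pics/{n}1c.png",cv2.resize(d["img"][b[0]:b[1],b[2]:b[3]],None,fx=5,fy=5,interpolation=cv2.INTER_CUBIC))
```

```text
[ 0.56925532 -0.10970779  0.1962104 ] [-0.11925008  0.55978336  0.43588851  1.66861027 -0.27336862  0.98005956
  0.39917495]
side [375.27981398 174.57340948]
top [412.27896939 295.70374157]
```

View pics/side1c.png

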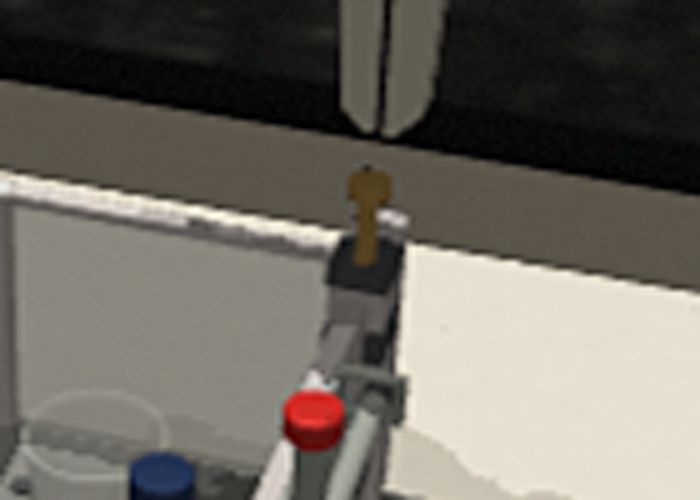

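View pics/top1c.png

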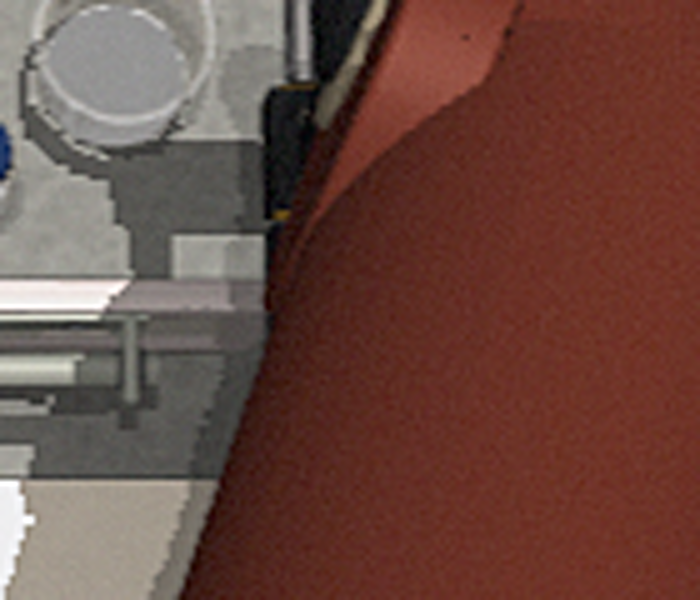

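The fingertips hang just above the pin head: the slit is at (376,177) and the head top at (374,186) in the side picture. I'll centre on the head and press down.

>>> {"api": "servo_tool", "payload": {
  "moves": [
    [[0.002,-0.003,-0.008,0,0,0],[0.003,-0.004,-0.016,0,0,0],[0.003,-0.004,-0.021,0,0,0],[0.003,-0.004,-0.026,0,0,0],[0.003,-0.004,-0.031,0,0,0],[0.003,-0.004,-0.034,0,0,0]]
  ]
}}

```text
time: 2.9
eef_pos: [0.5731, -0.1136, 0.1639]
tool_rot: [-2.234, -2.205, 0.001]
force: [-1.7, 0.4, 4.7]
opening: 0.0005
```

Contact is at about 5 N, as expected for the pin. I'll keep pressing.

>>> {"api": "servo_tool", "payload": {
  "moves": [
    [[0,0,-0.004,0,0,0],[0,0,-0.008,0,0,0],[0,0,-0.012,0,0,0],[0,0,-0.016,0,0,0],[0,0,-0.02,0,0,0]]
  ]
}}

```text
time: 3.4
eef_pos: [0.5731, -0.1136, 0.1437]
tool_rot: [-2.234, -2.205, 0.001]
force: [-2.7, 0.4, 4.9]
opening: 0.0003
```

>>> {"api": "servo_tool", "payload": {
  "moves": [
    [[0,0,-0.003,0,0,0],[0,0,-0.004,0,0,0],[0,0,-0.005,0,0,0]]
  ]
}}

```text
time: 3.7
eef_pos: [0.5732, -0.1136, 0.1411]
tool_rot: [-2.234, -2.205, -0.001]
force: [-6.0, 1.8, 22.8]
opening: 0.0007
```

The head stopped at z = 0.141 with a firm 23 N, so the pin is home. Next I'll lift off and move over towards the knob.

>>> {"api": "servo_tool", "payload": {
  "moves": [
    [[0,0,0.025,0,0,0],[0,0,0.05,0,0,0],[0,0.03,0.07,0,0,0],[-0.005,0.065,0.085,0,0,0],[-0.01,0.1,0.085,0,0,0],[-0.015,0.135,0.085,0,0,0],[-0.019,0.162,0.085,0,0,0],[-0.019,0.162,0.085,0,0,0]]
  ],
  "claw": 0.45
}}

```text
time: 4.5
eef_pos: [0.5536, 0.0544, 0.2247]
tool_rot: [-2.222, -2.212, -0.002]
force: [-0.4, 1.5, -0.2]
opening: 0.0507
```

Run:
```python
from station import arm
import cv2
s=arm.sense();print(s["eef_pos"],s["joints"],s["opening"],s["force"])
from h import *
for n,b in(("side",(150,270,300,440)),("top",(240,360,240,440))):
    d=arm.get_image(n); print(n,proj(n,s["eef_pos"]))
    f=5 if n=="side" else 4
    cv2.imwrite(f"pics/{n}2c.png",cv2.resize(d["img"][b[0]:b[1],b[2]:b[3]],None,fx=f,fy=f,interpolation=cv2.INTER_CUBIC))
```

```text
[0.55363937 0.05440989 0.22465039] [-0.4223627   0.49158687  0.44361425  1.6988509  -0.24833963  1.00969275
  0.10499255] 0.050712412946920214 [-0.36576721  1.52760987 -0.2092901 ]
side [362.48607605 215.11483773]
top [284.1794365  307.31663328]
```

View pics/side2c.png

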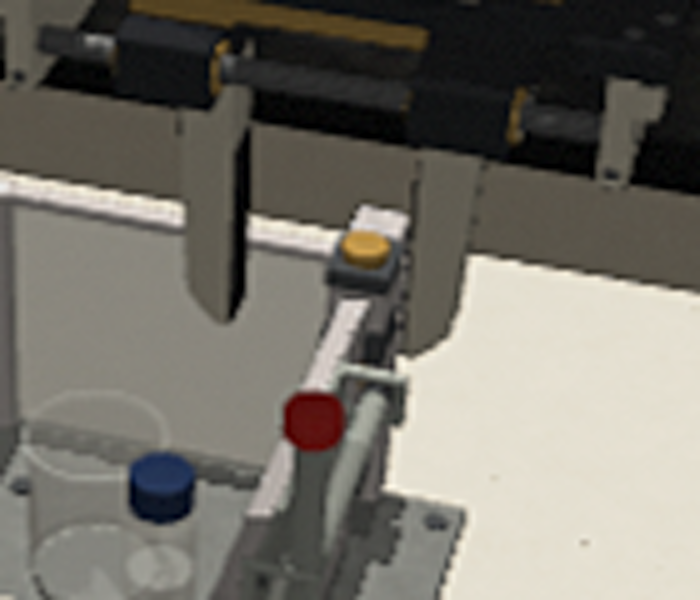

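View pics/top2c.png

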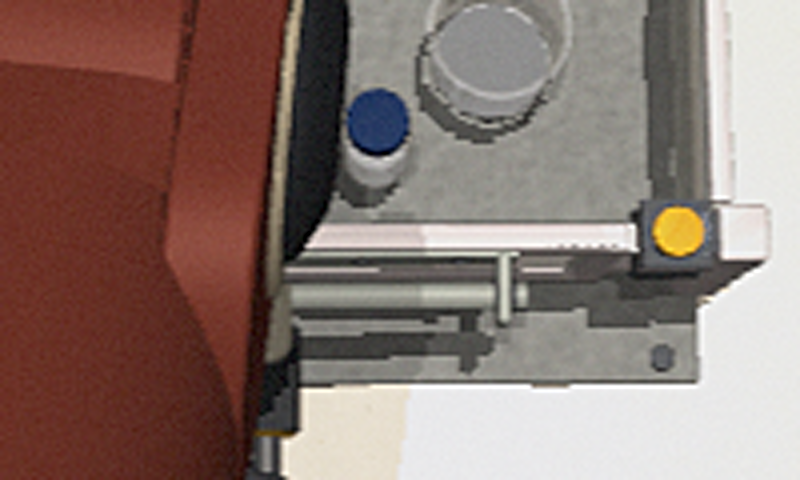

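The pin head now sits flush on the lug, at crop (366,245). The fingers straddle the red cap, so I'll descend and correct y.

>>> {"api": "servo_tool", "payload": {
  "moves": [
    [[0,-0.005,-0.01,0,0,0],[0,-0.0055,-0.03,0,0,0],[0,-0.0055,-0.05,0,0,0],[0,-0.0055,-0.07,0,0,0],[0,-0.0055,-0.082,0,0,0],[0,-0.0055,-0.083,0,0,0]]
  ]
}}

```text
time: 5.2
eef_pos: [0.553, 0.041, 0.1403]
tool_rot: [-2.235, -2.202, 0.007]
force: [0.3, 0.0, -0.8]
opening: 0.0512
```

Run:
```python
from station import arm
import cv2
s=arm.sense();print(s["eef_pos"],s["opening"],s["force"])
from h import *
for n,b in(("side",(180,300,300,440)),):
    d=arm.get_image(n); print(n,proj(n,s["eef_pos"]))
    f=5
    cv2.imwrite(f"pics/{n}3c.png",cv2.resize(d["img"][b[0]:b[1],b[2]:b[3]],None,fx=f,fy=f,interpolation=cv2.INTER_CUBIC))
```

```text
[0.5530175  0.04100033 0.14030092] 0.0511827554305948 [ 0.29637733  0.01832613 -0.78082886]
side [362.19269741 252.73971179]
```

View pics/side3c.png

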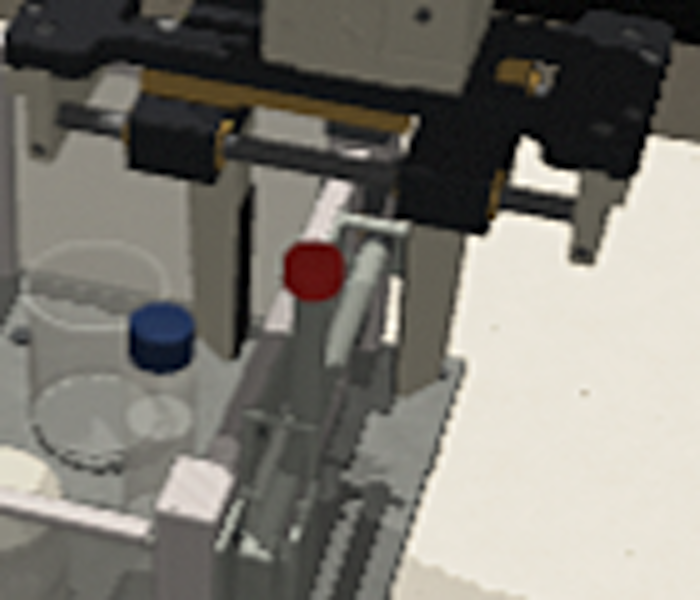

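The fingers straddle the stem, with the red cap at crop (314,270). The TCP is 8 mm short in y, so I'll correct that before closing.

>>> {"api": "servo_tool", "payload": {
  "moves": [
    [[0.001,0.004,0.001,0,0,0],[0.001,0.008,0.001,0,0,0],[0.001,0.008,0.001,0,0,0],[0.001,0.008,0.001,0,0,0]]
  ]
}}

```text
time: 5.65
eef_pos: [0.5551, 0.0498, 0.1429]
tool_rot: [-2.234, -2.205, 0.002]
force: [1.2, 0.1, 0.1]
opening: 0.0514
```

>>> {"api": "servo_tool", "payload": {
  "moves": [
    [[0,0,0,0,0,0],[0,0,0,0,0,0],[0,0,0,0,0,0],[0,0,0,0,0,0],[0,0,0,0,0,0]]
  ],
  "claw": 1,
  "squeeze": 25
}}

```text
time: 6.15
eef_pos: [0.5552, 0.0497, 0.1429]
tool_rot: [-2.235, -2.205, 0.002]
force: [-0.7, -0.4, -0.7]
opening: 0.0191
```

```bash
cat > snap.py <<'E'
import sys
from station import arm
import cv2
s=arm.sense();print(s["eef_pos"],s["opening"],s["force"],s["moment"])
n=sys.argv[1];b=list(map(int,sys.argv[2:6]))
d=arm.get_image(n)
f=5
cv2.imwrite(sys.argv[6],cv2.resize(d["img"][b[0]:b[1],b[2]:b[3]],None,fx=f,fy=f,interpolation=cv2.INTER_CUBIC))
E
python3 snap.py side 180 300 300 440 pics/side4c.png
```

```text
[0.55519143 0.04973899 0.14289204] 0.01912744860021589 [-0.67267094 -0.41956616 -0.72774837] [-0.10439492  0.0772189  -0.03297676]
```

View pics/side4c.png

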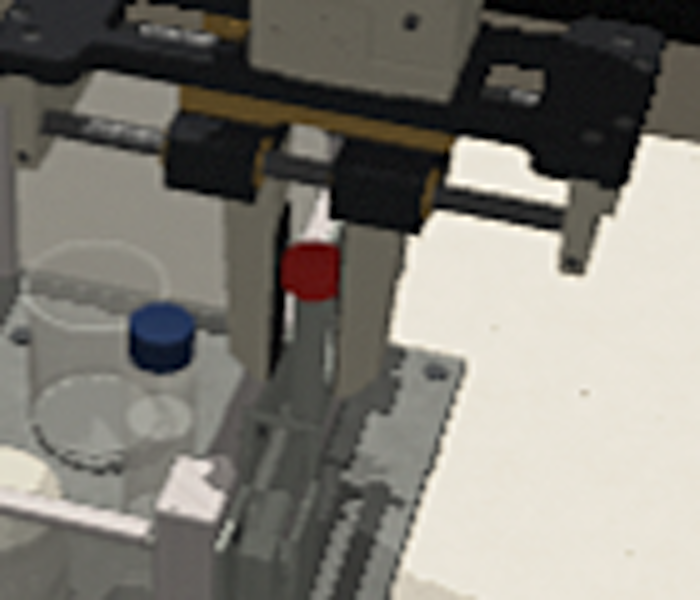

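>>> {"api": "servo_tool", "payload": {
  "moves": [
    [[0,0,0,0,0,0],[0,0,0,0,0,0],[0,0,0,0,0,0]]
  ]
}}

```text
time: 6.5
eef_pos: [0.5552, 0.0497, 0.1429]
tool_rot: [-2.235, -2.205, 0.002]
force: [0.0, 0.4, -1.5]
opening: 0.0193
```

The opening stays at 19.3 mm, so the fingers are bearing on the 20 mm cap and not on the 12 mm stem. I'll open a little, go lower and close again.

>>> {"api": "servo_tool", "payload": {
  "moves": [
    [[0,0,0,0,0,0],[0,0,0,0,0,0],[-0.0005,0,-0.002,0,0,0],[-0.001,0,-0.004,0,0,0],[-0.001,0,-0.005,0,0,0],[-0.001,0,-0.005,0,0,0]]
  ],
  "claw": 0.65
}}

```text
time: 7.1
eef_pos: [0.554, 0.0497, 0.1376]
tool_rot: [-2.234, -2.205, 0.003]
force: [-0.4, -0.5, 0.2]
opening: 0.0328
```

>>> {"api": "servo_tool", "payload": {
  "moves": [
    [[0,0,0,0,0,0],[0,0,0,0,0,0],[0,0,0,0,0,0],[0,0,0,0,0,0],[0,0,0,0,0,0]]
  ],
  "claw": 1
}}

```text
time: 7.6
eef_pos: [0.5545, 0.0497, 0.1378]
tool_rot: [-2.235, -2.205, 0.002]
force: [1.6, -0.6, -0.3]
opening: 0.0191
```

```bash
sed -i 's/^f=5/f=float(sys.argv[7]) if len(sys.argv)>7 else 5/' snap.py; python3 snap.py side 200 270 330 400 pics/side5c.png 8.5
```

```text
[0.55447689 0.04967784 0.13776136] 0.019145785518765324 [ 1.63925443 -0.63885043 -0.32142506] [-0.09213407 -0.23531189 -0.0608908 ]
```

View pics/side5c.png

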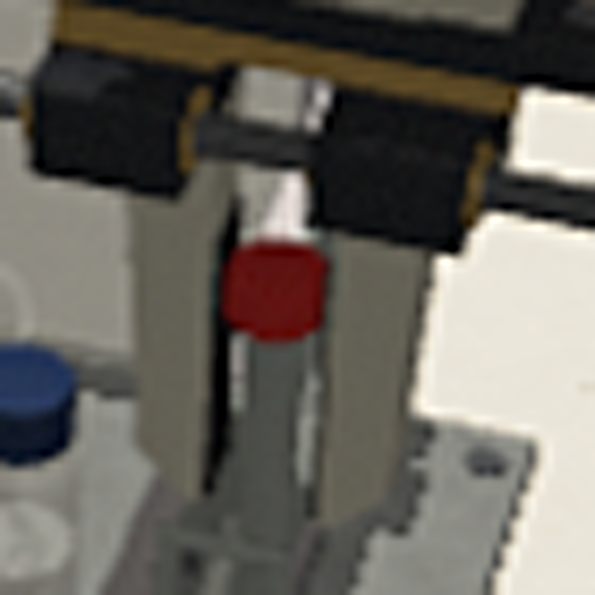

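Confirmed: the straight fingers bear on the cap, high above the pads. I'll regrip higher so that the pads hold the cap itself, which is part of the knob.

>>> {"api": "servo_tool", "payload": {
  "moves": [
    [[0,0,0,0,0,0],[0.0005,0,0,0,0,0],[0.0007,0,0.007,0,0,0],[0.0007,0,0.015,0,0,0],[0.0007,0,0.023,0,0,0],[0.0007,0,0.023,0,0,0],[0.0007,0,0.023,0,0,0]]
  ],
  "claw": 0.65
}}

```text
time: 8.35
eef_pos: [0.5553, 0.0498, 0.1612]
tool_rot: [-2.235, -2.206, 0.001]
force: [-0.2, 0.6, -0.1]
opening: 0.0324
```

>>> {"api": "servo_tool", "payload": {
  "moves": [
    [[0,0,0,0,0,0],[0,0,0,0,0,0],[0,0,0,0,0,0],[0,0,0,0,0,0],[0,0,0,0,0,0]]
  ],
  "claw": 1,
  "squeeze": 30
}}

```text
time: 8.85
eef_pos: [0.5552, 0.0498, 0.161]
tool_rot: [-2.235, -2.206, 0.001]
force: [0.9, -0.4, -0.2]
opening: 0.0188
```

The grip is on the cap. Lifting tilts the bolt about its bracket 102 mm behind the stem, so I'll follow that arc: up 12 mm, tilting 0.12 rad about x, with TCP y −6 mm.

>>> {"api": "servo_tool", "payload": {
  "moves": [
    [[0,-0.001,0.002,0.02,0,0],[0,-0.002,0.004,0.04,0,0],[0,-0.003,0.006,0.06,0,0],[0,-0.004,0.008,0.08,0,0],[0,-0.005,0.0102,0.1,0,0],[0,-0.006,0.012,0.12,0,0],[0,-0.006,0.012,0.12,0,0]]
  ]
}}

```text
time: 9.55
eef_pos: [0.5553, 0.0422, 0.1734]
tool_rot: [-2.175, -2.142, -0.128]
force: [-0.1, 0.1, -0.5]
opening: 0.0191
```

```bash
python3 snap.py side 200 300 320 420 pics/side6c.png 6
```

```text
[0.55526671 0.04222194 0.17338561] 0.019069365230217506 [-0.13134666  0.06301636 -0.50634803] [-0.24974104  0.05296298 -0.0039871 ]
```

View pics/side6c.png

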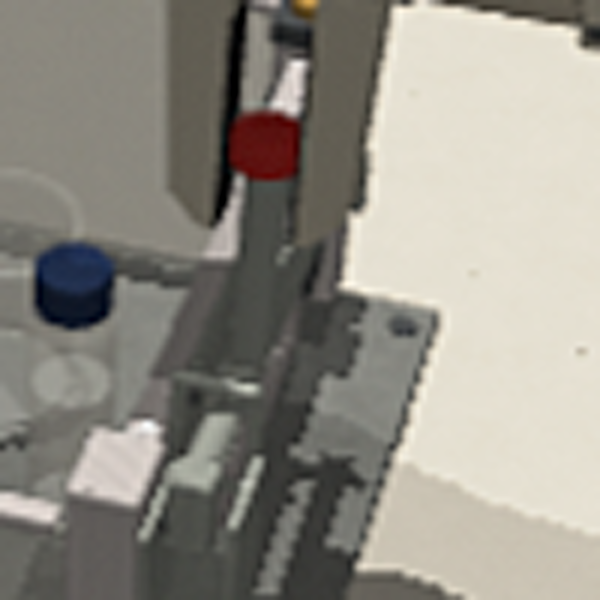

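The bolt's nose is up and the forces are small. I'll draw it 6 mm first to check for jamming.

>>> {"api": "servo_tool", "payload": {
  "moves": [
    [[0,-0.003,0,0,0,0],[0,-0.006,0,0,0,0],[0,-0.006,0,0,0,0]]
  ]
}}

```text
time: 9.9
eef_pos: [0.5552, 0.036, 0.173]
tool_rot: [-2.175, -2.143, -0.126]
force: [0.7, 0.6, -1.3]
opening: 0.0192
```

>>> {"api": "servo_tool", "payload": {
  "moves": [
    [[0,-0.005,0,0,0,0],[0,-0.01,0,0,0,0],[0,-0.015,0,0,0,0],[-0.0003,-0.02,0,0,0,0],[-0.0003,-0.025,0,0,0,0],[-0.0003,-0.03,0,0,0,0],[-0.0003,-0.03,0,0,0,0]]
  ]
}}

```text
time: 10.6
eef_pos: [0.5548, 0.0042, 0.173]
tool_rot: [-2.177, -2.142, -0.125]
force: [-0.1, -0.6, -2.0]
opening: 0.0192
```

```bash
python3 snap.py side 180 300 300 420 pics/side7c.png 5
```

```text
[0.55483766 0.00418452 0.1729593 ] 0.01924689168996017 [-0.07706109 -0.63121867 -1.97473924] [-0.35286741  0.01398316 -0.00286898]
```

View pics/side7c.png

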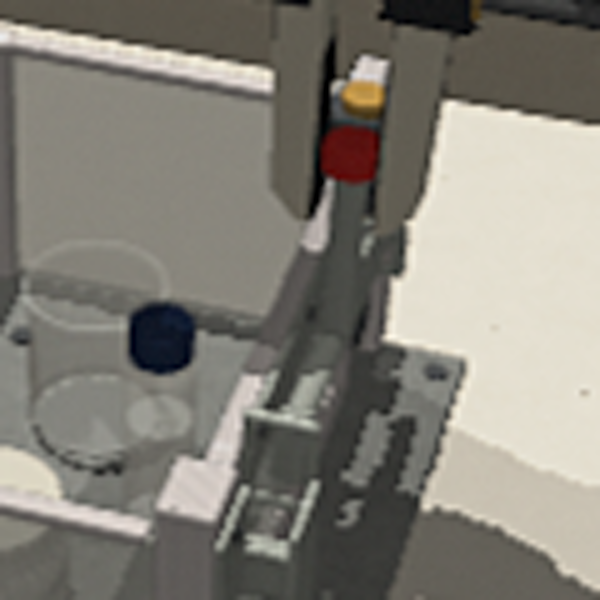

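The keeper is empty and the bolt is drawn about 38 mm. Now I'll swing the gate open about the hinge.

>>> {"api": "servo_tool", "payload": {
  "moves": [
    [[-0.0058,-0.001,0,0,0,0.05],[-0.0116,-0.0023,0,0,0,0.1],[-0.0173,-0.004,0,0,0,0.15],[-0.0229,-0.0058,0,0,0,0.2],[-0.0284,-0.008,0,0,0,0.25],[-0.0338,-0.0105,0,0,0,0.3],[-0.039,-0.013,0,0,0,0.35],[-0.039,-0.013,0,0,0,0.35]]
  ],
  "squeeze": 40
}}

```text
time: 11.45
eef_pos: [0.5168, -0.0089, 0.1732]
tool_rot: [-1.767, -2.48, -0.102]
force: [2.8, 2.8, -1.5]
opening: 0.0192
```

>>> {"api": "servo_tool", "payload": {
  "moves": [
    [[0,0,0,0,0,0],[0,0,0,0,0,0]]
  ]
}}

```text
time: 11.65
eef_pos: [0.5177, -0.0086, 0.1733]
tool_rot: [-1.768, -2.48, -0.104]
force: [2.8, 1.9, -0.9]
opening: 0.019
```

```bash
python3 snap.py side 180 300 260 420 pics/side8c.png 5; python3 snap.py top 180 340 230 440 pics/top8c.png 3.8
```

```text
[ 0.51774041 -0.00861408  0.17334424] 0.019034101113587085 [ 2.79517806  1.85357056 -0.90265191] [ 0.1241897  -0.5739111  -0.23531425]
[ 0.51759595 -0.00866511  0.17331545] 0.019042781108019033 [ 2.59846382  1.52371999 -1.43756725] [ 0.12132011 -0.59256439 -0.2014257 ]
```

View pics/side8c.png

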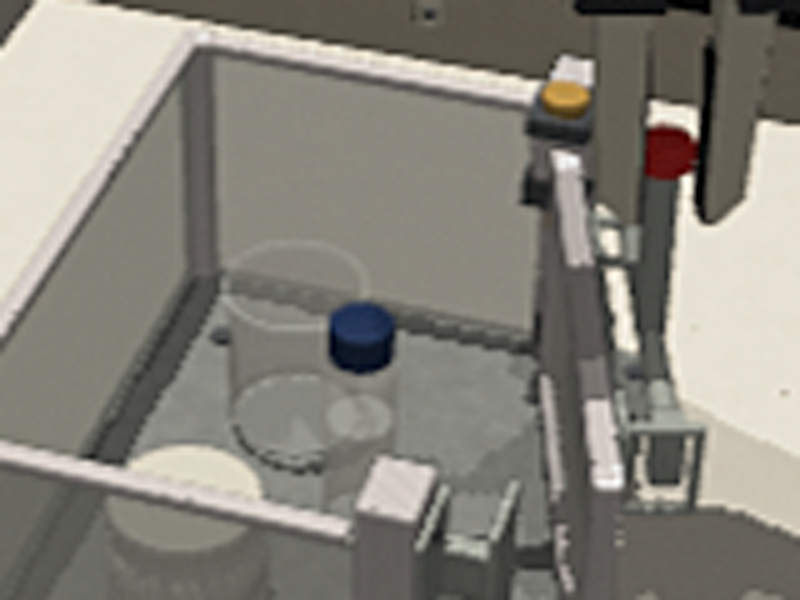

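View pics/top8c.png

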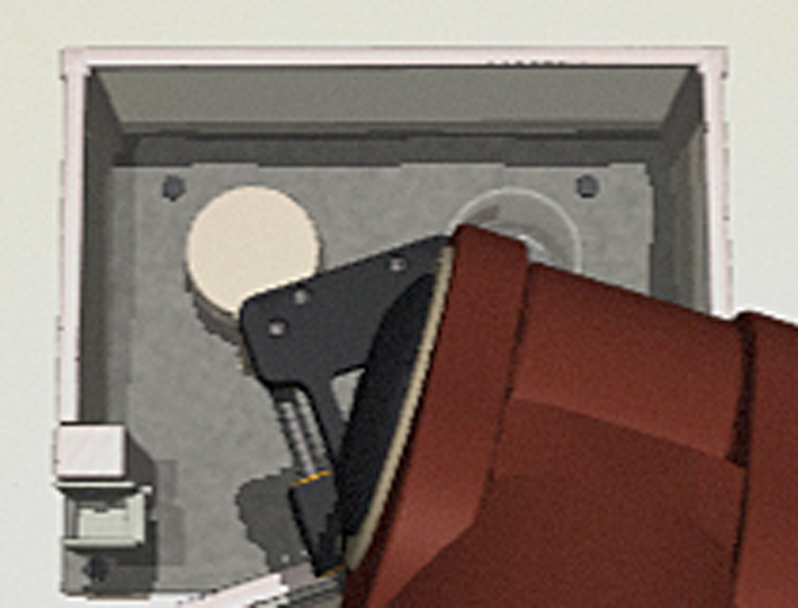

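Run:
```python
from h import *
for uv in((381.2,277.4),(380.5,275.4)):
    p=onz("side",uv,.125); d=p-np.array([.5725,-.113,.125]); print(p,np.hypot(*d[:2]),np.degrees(np.arctan2(-d[0],d[1]))+0.73)
p=onz("top",(230+205/3.8,180+603/3.8),.125);print(p)
```

```text
[0.51370065 0.0725049  0.125     ] 0.19460069649304979 18.317014296286036
[0.51574112 0.06829982 0.125     ] 0.18997682575633537 18.11358485848679
[0.52007078 0.062034   0.125     ]
```

Estimates of the opening run from 18.3° to 19.1°, so I'll open a touch further and hold there.

>>> {"api": "servo_tool", "payload": {
  "moves": [
    [[-0.0018,-0.0008,0,0,0,0.012],[-0.0036,-0.0017,0,0,0,0.025],[-0.0036,-0.0017,0,0,0,0.025],[-0.0036,-0.0017,0,0,0,0.025],[-0.0036,-0.0017,0,0,0,0.025]]
  ]
}}

```text
time: 12.25
eef_pos: [0.5141, -0.0105, 0.1733]
tool_rot: [-1.736, -2.502, -0.102]
force: [3.2, 1.6, -2.2]
opening: 0.0189
```

```bash
python3 snap.py side 180 300 260 420 pics/side9c.png 5
python3 - <<'E'
from station import arm
import numpy as np
s=arm.sense(); d=s["eef_pos"]-np.array([.5725,-.113,0]); print(s["time"],np.degrees(np.arctan2(-d[0],d[1]))-8.59, s["qvel"].round(4))
E
```

```text
[ 0.51412608 -0.01054713  0.17331874] 0.01894045512142973 [ 3.15611396  1.59931711 -2.209297  ] [ 0.04199763 -0.75011248 -0.17887099]
12.3 21.072443613897114 [ 0.0011  0.0003  0.0012 -0.0001 -0.     -0.001   0.0013]
```

View pics/side9c.png

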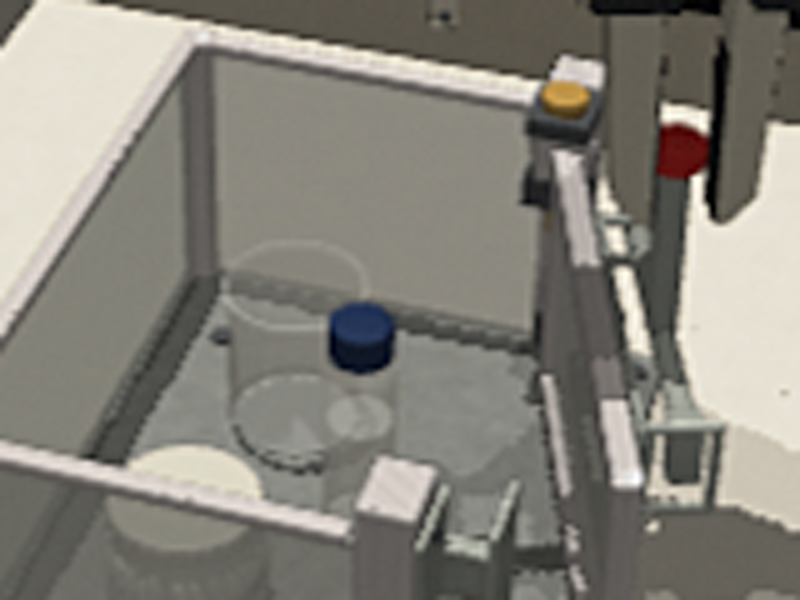

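The pin head is seated, the knob is gripped, and the gate is open by about 20–21° and steady. The jar, vial and beaker are where they were. Handing in now.

```bash
python3 -c "
from station import arm
print(arm.sign_off())"
```

```text
the job is handed in; nothing more can be done
None
```

I pushed the hinge pin home, lifted and drew the barrel bolt back, and pulled the gate to about 20° open. I then handed the job in at about 12.3 s with the arm still holding the gate.

- **Pin:** it stopped at z = 0.141 m with a firm 23 N. Later pictures show its head flush on the lug.
- **Grip:** my first two closes stopped at 19 mm, because the straight fingers met the 20 mm red cap before they could reach the 12 mm stem. I regripped with the pads on the cap, so the final hold is on the cap and not on the stem point itself.
- **Bolt:** I lifted it about 12 mm (0.12 rad tilt) along its arc, then drew it back about 37 mm. Forces stayed at about 2 N or less at every reading, it did not jam, and the picture showed the keeper empty.
- **Gate:** the arm's position gave 21.1°. The camera gave 18.3° before a last nudge of about 2°, so about 20.2° after it. I take it as 20–21°. The arm was at rest, holding against about 4 N.
- **Beaker, jar and vial:** the last side picture shows them where they were, untouched.

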